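# Bond a stand upright under the closed UV hood

### The arm

A 7-joint arm with a two-finger parallel gripper is mounted at the origin on a cart in front of the work surface, level with it; the furniture and walls round the work are solid. World frame = base frame: x ahead of the robot, y to its left, z up, the work surface at z = 0. Lengths are in mm, angles in rad, forces in N, time in s.
With the tool pointing down it reaches from about 400 to 900 mm from the base axis. Payload 5.5 kg.
Tool frame: the origin (TCP) lies midway between the tips of the shut fingers; the grasp point (between the pads) lies 19 mm behind it; z points along the fingers, y is the line along which they close (so a half turn about z gives the same grasp; the last joint's range is limited). The gripper opens to 92 mm and grips with 3 to 60 N. Pads are 19 mm wide; open, the fingers measure 130 mm over their backs; the gripper's body (75 mm by 190 mm) begins 47 mm behind the grasp point.
Start: joints at [-0.464, 0.501, -0.427, 1.55, 0.221, 1.138, -0.21], TCP at [485.637, 432.038, 226.729] pointing down, gripper open.
Joint ranges: [-2.88, 2.88], [-0.31, 2.03], [-1.54, 1.56], [0.2, 2.42], [-1.41, 4.55], [0.19, 2.02], [-2.57, 2.57]. Speed limits (rad/s): [2.57, 2.57, 3.14, 3.14, 3.14, 3.14, 3.14].

### API

Orientations are given as a 3x3 rotation matrix whose columns are the frame's x, y, z axes.
In Python, from bench import manip gives the robot as it stands.
- The arm moves only by the tool jog_arm, never from a script. Its argument "plan" is a list of rows, each a list of 3 entries, a list of its own where there are three numbers: the closure, from -1 (fully open) to 1 (shut), so that 0 is half open, then the shift along the tool's x, y, z scaled (see below), then the turn, a rotation vector about the tool's x, y, z scaled (see below). A call has 1 to 5 rows; each row shifts and turns the commanded pose from where the row before left it, along the tool's axes as they then stand; what a row does not reach is not made up. The controller multiplies each number of a shift by 0.03 m and each number of a turn by 0.08 rad. A row lasts 1/12 s, in which the tool goes at most 41.7 mm and 7.16 degrees, less where a joint would pass 70% of its speed; a pose out of reach is approached as far as the arm can. A call with a number of a shift or a turn outside -1 to 1 is refused whole. A call with a gripper value outside its range is refused whole. The fingers move at their own pace and stop on an object; "newtons" is the grip in N (left out, the last holds). Time passes only in rows, so rows that do not move let the fingers close. It gives the time, the measured TCP pose, the force, the opening and the grip force at its end, in the units of the state.
- manip.get_state(): the state, without advancing time (a new reading comes with each control period).
- manip.read_camera(name): name is "scene" or "top"; returns (picture, depth): 400x640x3 uint8, blue, green, red; 400x640 float32, mm along the optical axis (not along the pixel's ray), 0 where there is no reading.
- manip.camera_info(name): a dict with "fx", "fy", "cx", "cy" (pixels), "dist" ([k1, k2, p1, p2, k3] as OpenCV has them; the pictures are not rectified), "pose" (4x4, takes a point from camera to world coordinates). Camera axes: x right, y down, z forward; pixel columns grow to the right and rows downward; lengths in mm; the calibration is good to about 2 mm. A picture is of the moment at which its call begins. camera_info takes no time and is no camera call.
- manip.job_done(): hands the job in; it is judged then, once.
The state is a dict: "time_s": time; "qpos": joint angles; "qvel": joint speeds; "joint_efforts": joint torques, N m; "position": TCP position; "ee_rot": TCP orientation; "ft_force": force on the tool from outside, world axes, zero at the start; "ft_torque": the same for the moment, N m; "finger_gap": opening from 0.0 (shut) to 1.0 (fully open); "gripper_force": force on a finger pad.
Only numpy, scipy, OpenCV 4.12 (cv2) and the standard library are available. Lean on these libraries where they do the work, as an engineer would, in place of code of your own. Each camera call takes 0.05 s, during which the arm holds its last target. There are 200 camera calls.

### The job

A stand foot with adhesive in its groove is already loaded in the spring cradle of the UV bonding chamber. Shut the amber hood fully, take the silver upright from the wooden rack, pass it down through the slot in the hood into the groove of the foot, and press it gently until the spring cradle has sunk about half of its 10 mm travel. Finish while still gripping the upright and keeping that push, so that it is held in place as the adhesive cures; leave the other uprights in the rack, and the glue bottle and sanding block where they are.

Things in the scene. Friction and masses are not known exactly. Their poses are not given: they have to be found in the camera images.
- chamber: UV bonding chamber fixed to the bench: white box 180 (x) x 200 (y) x 100 mm with an amber front window, open at the top under a hinged amber hood. Origin: centre of its underside, on the bench top (z = 0). Its x axis points from the front window to the hinge (away from the robot), y to the left, z up.
- hood (a joint): angle of the amber hood, rad: 0 = shut, grows as its front edge rises. A stiff hinge: it stays where left, and shuts under 1 to 5 N on its upper face, best followed in its arc about the hinge at a place 150 mm from the hinge line, 65 mm beside the slot's centre, until flat (a straight push down binds or meets the raised edge). 6 mm sheet, 200 mm wide, upper face 107 mm over the bench when shut.
- hood_hinge (a point): middle of the hood's hinge line, on the top rear edge of the box: 90 mm behind the chamber's centre, 104 mm over the bench, in the middle plane of the sheet. Hinge axis = the chamber's y. Its axes turn with the hood: -x points from the hinge to the hood's front edge, 180 mm away.
- hood_slot (a point): centre of the slot in the hood, at the upper face, 90 mm from the hinge line; a through slot 54 mm long (the chamber's x), 14 mm wide (y): 2 mm clearance all round the upright; black flared lips stand 4 mm above the sheet. With the hood shut it lies exactly above the groove and the chamber's origin. Its axes are the hood's (= the chamber's when shut).
- cradle (a joint): how far the spring cradle under the foot has sunk, m: 0 = top, 0.010 = bottom stop. It begins to move at about 6 N and gains 1 N for each mm; the weight of the upright (about 2 N) alone does not move it.
- foot_groove (a point): centre of the groove's floor in the black foot (70 x 34 x 30 mm), which stands loose in the cradle inside the chamber; z up. Groove 54 mm long (x), 14 mm wide (y), 20 mm deep; its floor lies 32 mm over the bench with the cradle at the top. The foot is 10 mm thick under the groove.
- rack: wooden rack fixed to the bench, 84 (x) x 204 (y) x 38 mm, origin: centre of its underside. Three slots side by side, 60 mm apart along its y axis, each 52 mm along x, 12 mm along y, 30 mm deep (floor 8 mm over the bench). One upright stands in each, in any order.
- upright: the silver (bare aluminium) upright to be bonded, a loose flat bar, 50 mm wide (its x), 10 mm thick (its y), 150 mm tall (its z), upper corners rounded, about 0.19 kg, standing in the rack. Origin: centre of its lower end. It is the tallest of the three.
- upright_mid (a point): centre of the silver upright, 75 mm above its lower end and 75 mm below its upper end; x along its width, y across its thickness, z towards its upper end. Grip it across the 10 mm thickness near the upper end, e.g. 50 mm above this point: when it is seated and pressed, only its upper 70 mm stand out above the hood sheet (66 mm above the slot's lips).
- upright_black_mid (a point): centre of the black upright, 40 x 10 x 112 mm, in the rack; not for this foot, stays in the rack
- upright_brass_mid (a point): centre of the brass upright, 30 x 10 x 96 mm, in the rack; not for this foot, stays in the rack
- glue_bottle: white and yellow glue bottle with orange tip, 47 x 47 x 146 mm, standing right of the rack; origin at the centre of its underside; bystander
- sanding_block: brown sanding block, 58 x 91 x 34 mm, lying right of the rack; origin at the centre of its underside; bystander
Things that resemble listed ones, but are neither listed nor needed, are in the scene too. What is shaped like the upright but green or red is not meant.

How it is judged:
By the outcome, as a careful person would: the job done as asked, in the order asked, and still so for the second after the job is handed in, while the arm keeps its last pose, push and grip.
It also fails if it takes over 54 s, if anything falls off the work surface, if the arm or the gripper's body presses on something with over 40 N, if the wrist force passes 120 N, or if a joint passes its speed limit or range.

## Working session

There is one attempt and no reset: what is moved stays moved. The work goes in short steps, Python scripts to look and compute and a tool call to move; the robot and the scene stay as the last step left them, time stands still between calls to the robot, and variables do not carry over. Pictures are saved under pics/ and viewed, at most 10 in all, crops included, and the job is handed in when it is done.

Besides the shell and the picture viewer there is one more tool, called after ">>>" as name([rows], argument=value, ...), one row to a line, values as JSON. jog_arm: Moves the arm, as the interface text tells. Its arguments: {"type":"object","properties":{"plan":{"type":"array","items":{"type":"array"}},"newtons":{"type":"number"}},"required":["plan"]}

```bash
ls; mkdir -p pics; python3 - <<'E'
from bench import manip
import cv2, numpy as np, json
s=manip.get_state(); print({k:np.round(v,3).tolist() for k,v in s.items()})
for n in("scene","top"):
    p,d=manip.read_camera(n); cv2.imwrite(f"pics/{n}0.png",p); np.save(f"{n}0.npy",d)
    c=manip.camera_info(n); print(n,{k:np.round(v,3).tolist() for k,v in c.items()})
E
```

```text
pics
{'time_s': 0.0, 'qpos': [-0.464, 0.502, -0.427, 1.551, 0.221, 1.138, -0.21], 'qvel': [0.001, 0.0, 0.001, -0.001, 0.001, 0.002, 0.001], 'joint_efforts': [0.0, -56.659, -5.816, -27.912, -0.068, 0.031, 0.0], 'position': [485.166, 431.522, 225.679], 'ee_rot': [[-0.665, 0.747, -0.001], [0.747, 0.665, -0.001], [0.0, -0.002, -1.0]], 'ft_force': [-0.023, 0.942, -0.255], 'ft_torque': [0.042, -0.013, -0.024], 'gripper_force': 0.0, 'finger_gap': 1.006}
scene {'fx': 445.628, 'fy': 445.628, 'cx': 319.045, 'cy': 194.028, 'dist': [-0.098, 0.0, 0.0, 0.0, 0.0], 'pose': [[0.837, -0.364, 0.408, 70.149], [-0.547, -0.574, 0.61, -731.879], [0.013, -0.734, -0.679, 828.321], [0.0, 0.0, 0.0, 1.0]]}
top {'fx': 450.743, 'fy': 450.743, 'cx': 327.063, 'cy': 189.836, 'dist': [-0.093, 0.0, 0.0, 0.0, 0.0], 'pose': [[0.003, -0.985, 0.172, 286.049], [-0.998, 0.008, 0.066, -141.41], [-0.066, -0.172, -0.983, 1321.958], [0.0, 0.0, 0.0, 1.0]]}
```

View pics/scene0.png

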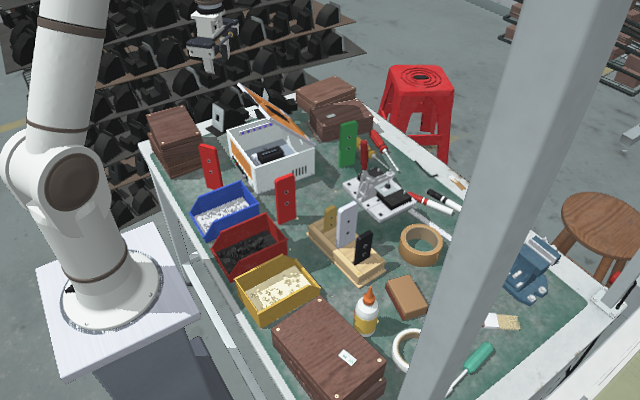

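View pics/top0.png

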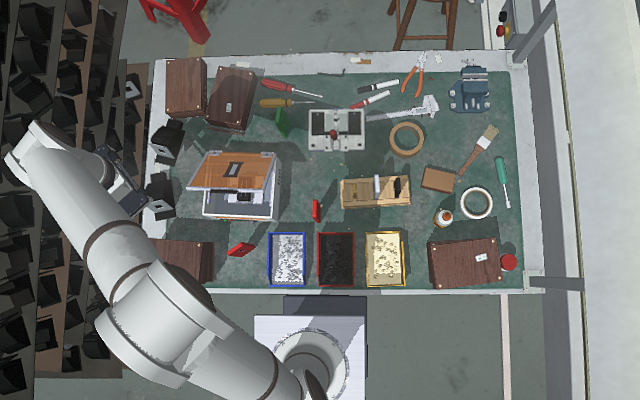

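The scene view shows the chamber at (270,155) with its hood up at (265,105), and the rack at (345,250). The candidates for the silver upright are:
- the silver bar in the rack's middle slot, scene (346,226), top (378,187)
- brass (330,218) and black (364,247) in the rack
- red bars (209,165) and (286,198)
- the green bar (348,143)
- the white plate behind the chamber (218,118)

I choose the one at (346,226) and will check it in a close crop.

```bash
python3 - <<'E'
import cv2,numpy as np
a=cv2.imread("pics/scene0.png");b=cv2.imread("pics/top0.png")
A=cv2.resize(a[185:295,290:410],None,fx=3.2,fy=3.2,interpolation=2)   # 384x352
C=cv2.resize(a[70:200,200:330],None,fx=2.7,fy=2.7,interpolation=2)
B=cv2.resize(b[140:230,190:420],None,fx=3.2,fy=2.7,interpolation=2)
h=np.zeros((600,800,3),np.uint8)
h[:352,:384]=A; h[:351,400:751]=C; h[355:598,:736]=B
cv2.imwrite("pics/crop1.png",h)
E
```

```text
(no output)
```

View pics/crop1.png

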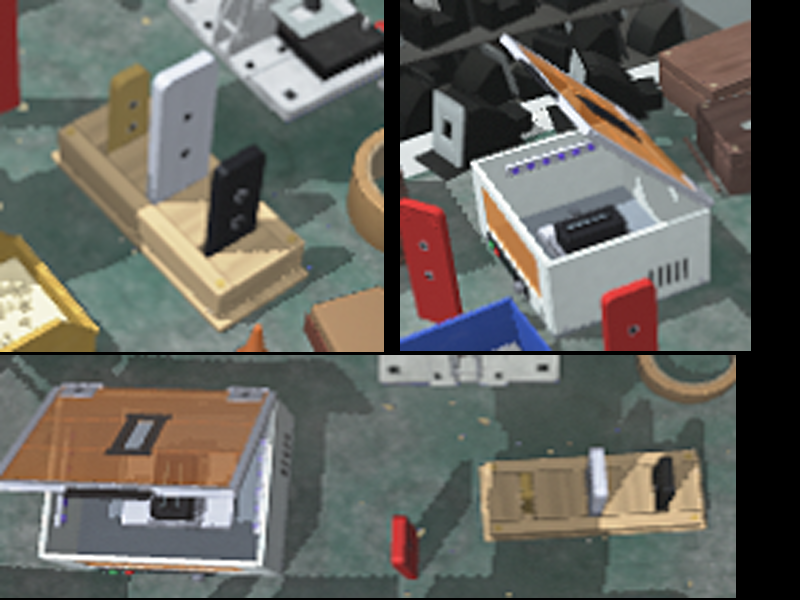

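The crop confirms the tall silver bar with two holes in the rack's middle slot, between brass (left) and black (right). The chamber hood is open with its slot at top (≈234,169).

```bash
cat > h.py <<'E'
import cv2,numpy as np
from bench import manip
def cloud(n,d):
    c=manip.camera_info(n);K=np.array([[c['fx'],0,c['cx']],[0,c['fy'],c['cy']],[0,0,1]])
    v,u=np.mgrid[:400,:640]
    r=cv2.undistortPoints(np.stack([u,v],-1).reshape(-1,1,2).astype(np.float64),K,np.array(c['dist'])).reshape(400,640,2)
    P=np.dstack([r[...,0]*d,r[...,1]*d,d]); T=np.array(c['pose'])
    W=P@T[:3,:3].T+T[:3,3]; W[d==0]=np.nan
    return W
def rect(X):
    return cv2.minAreaRect(X.astype(np.float32))
E
python3 - <<'E'
from h import *
for n in("top","scene"):
    im=cv2.imread(f"pics/{n}0.png"); W=cloud(n,np.load(f"{n}0.npy"))
    hsv=cv2.cvtColor(im,cv2.COLOR_BGR2HSV)
    box=(slice(160,220),slice(330,420)) if n=="top" else (slice(180,300),slice(295,400))
    w=W[box].reshape(-1,3);h=hsv[box].reshape(-1,3)
    m=(w[:,2]>30)&(w[:,2]<45)
    print(n,"rack",m.sum(),rect(w[m][:,:2]),np.median(w[m][:,2]))
    m=(w[:,2]>115)&(w[:,2]<175)&(h[:,1]<50)
    print(" silver",m.sum(),w[m].min(0),w[m].max(0),rect(w[m][:,:2]))
    m2=m&(w[:,2]>150); print(" silver top",m2.sum(),w[m2].mean(0) if m2.any() else '')
    box=(slice(140,230),slice(180,290)) if n=="top" else (slice(75,200),slice(215,330))
    w=W[box].reshape(-1,3);h=hsv[box].reshape(-1,3)
    amb=(h[:,0]>5)&(h[:,0]<22)&(h[:,1]>110)&(w[:,2]>108)
    q=w[amb];c0=np.median(q,0)
    for _ in range(4):
        U,S,V=np.linalg.svd(q-q.mean(0),full_matrices=False);nn=V[2]*np.sign(V[2][2]);r=(q-q.mean(0))@nn;q=q[abs(r)<max(3,2*r.std())]
    print(" hood",len(q),q.mean(0),"n",nn,"tilt",np.arccos(nn[2]),r.std(),q.min(0),q.max(0),"yaw",np.arctan2(nn[1],nn[0]))
    m=(w[:,2]>95)&(w[:,2]<105)&(h[:,1]<60)
    print(" rim",m.sum(),rect(w[m][:,:2]),np.median(w[m],0))
    np.save(f"rim_{n}.npy",w[m])
    print(" ground z",np.nanmedian(W[230:260,350:360,2]) if n=="top" else "")
E
```

```text
top rack 1499 ((508.487060546875, -193.64205932617188), (81.19207763671875, 189.55519104003906), 3.382735013961792) 39.2276848853046
 silver 126 [ 482.97145906 -257.68870744  116.06553426] [ 532.17376661 -188.20422503  165.46967262] ((509.93316650390625, -223.35391235351562), (49.23823928833008, 67.59394836425781), 4.146892070770264)
 silver top 58 [ 506.92631934 -193.22469731  158.45549056]
 hood 1955 [540.42022636 186.61084783 177.21016293] n [ 0.71201916 -0.03012753  0.7015134 ] tilt 0.793277435086192 1.2394421104501618 [482.34685444  94.5621995  108.67381802] [607.09876795 282.44542912 234.64564329] yaw -0.042287586593588146
 rim 305 ((521.2147216796875, 188.74212646484375), (203.8173828125, 188.75131225585938), 87.33354187011719) [447.39105916 142.55824036 100.41112653]
 ground z 6.921163417000457
scene rack 1995 ((541.2244262695312, -174.5421142578125), (384.7473449707031, 276.1783752441406), 58.56598663330078) 38.14947929347238
 silver 429 [ 334.63295905 -346.48286813  115.0009344 ] [531.90992106 -35.56715884 160.95087669] ((466.292236328125, -217.46463012695312), (334.2274169921875, 143.94061279296875), 66.48222351074219)
 silver top 117 [ 503.57948291 -197.26972699  156.25653684]
 hood 421 [540.07025855 181.68552332 174.67929507] n [ 0.70919829 -0.03745259  0.70401356] tilt 0.7897631240863553 0.3922178160415006 [486.91155298  98.88797159 108.17761283] [606.73314752 276.59077505 226.70092623] yaw -0.052760753915113
 rim 367 ((515.9244384765625, 125.87931823730469), (324.5050048828125, 189.7555694580078), 87.71109771728516) [469.19647335 130.87669704  99.16478796]
 ground z
```

```bash
python3 - <<'E'
from h import *
np.set_printoptions(precision=1,suppress=True,linewidth=150)
for n in("top","scene"):
    im=cv2.imread(f"pics/{n}0.png"); W=cloud(n,np.load(f"{n}0.npy"));hsv=cv2.cvtColor(im,cv2.COLOR_BGR2HSV)
    x,y,z=np.moveaxis(W,-1,0)
    near=(x>440)&(x<580)&(y>-310)&(y<-80)
    m=near&(z>34)&(z<44); q=W[m]
    print(n,"rack",m.sum(),rect(q[:,:2]),np.percentile(q,[0.5,99.5],axis=0).ravel())
    for nm,a in(("silver",near&(hsv[...,1]<60)&(hsv[...,2]>120)&(z>60)),("tall",near&(z>118)),("black",near&(hsv[...,2]<70)&(z>60)&(z<125)),("brass",near&(z>60)&(z<105)&(hsv[...,1]>90))):
        q=W[a]
        if len(q)<5: print(nm,len(q));continue
        print(" ",nm,len(q),rect(q[:,:2]),q.mean(0),np.percentile(q,[2,98],axis=0).ravel())
        if nm=="tall":
            t=q[q[:,2]>145];print("   top",len(t),t.mean(0),np.median(t,0), rect(t[:,:2]))
    # chamber edges (z~100)
    R=W[(z>94)&(z<108)&(x>400)&(x<640)&(y>60)&(y<320)&(hsv[...,1]<70)]
    c,s=np.cos(-.046),np.sin(-.046); M=np.array([[c,s],[-s,c]])
    r=R[:,:2]@M.T
    print(" rim n",len(r)); 
    print("  x' hist",np.histogram(r[:,0],np.arange(400,640,6))[0]); print("  y' hist",np.histogram(r[:,1],np.arange(60,320,6))[0])
E
```

```text
top rack 1413 ((508.487060546875, -193.64205932617188), (81.19207763671875, 189.55519104003906), 3.382735013961792) [ 465.7 -287.9   34.2  551.5  -98.6   43.8]
  silver 92 ((507.7953796386719, -194.29977416992188), (49.26963424682617, 9.545467376708984), 3.84482741355896) [ 502.6 -193.   141.2] [ 483.  -199.1   73.4  530.6 -188.6  163.3]
  tall 119 ((510.03668212890625, -223.33396911621094), (49.23386001586914, 67.57111358642578), 4.330679416656494) [ 507.1 -215.8  140.8] [ 483.5 -257.5  118.5  530.5 -189.2  163. ]
   top 59 [ 507.  -193.2  158.3] [ 507.6 -193.8  158.4] ((507.954345703125, -193.34564208984375), (48.849884033203125, 7.242341041564941), 4.21349573135376)
  black 84 ((509.8432922363281, -251.97166442871094), (36.20602035522461, 10.432577133178711), 4.005262851715088) [ 506.2 -250.8  105.9] [ 491.9 -257.8   63.8  526.7 -246.4  124.5]
  brass 29 ((504.0809326171875, -135.04783630371094), (8.233345031738281, 29.536569595336914), 89.65980529785156) [ 499.2 -134.4   97. ] [ 489.6 -139.1   67.5  518.5 -130.9  104.9]
 rim n 347
  x' hist [  0   0  10 136   6   8   8  13  10   
[... 938 characters left out ...]
068359)
  black 311 ((499.22027587890625, -236.60494995117188), (39.957794189453125, 62.01503372192383), 24.152055740356445) [ 506.1 -256.9   95.5] [ 488.1 -260.2   61.1  528.2 -250.9  122.7]
  brass 174 ((501.5073547363281, -136.14605712890625), (29.707481384277344, 13.415080070495605), 2.0248289108276367) [ 498.5 -138.8   85.3] [ 487.1 -143.    60.7  513.9 -131.2  104.5]
 rim n 417
  x' hist [ 0  0 78 54 12 11 12 13  6 13 13 12 11 11  9 12 12 10 13 12  8  8 10 10  5  6  5  3  5  6  4 12  5 14  2  0  0  0  0]
  y' hist [  0   0   0   0   0   0   0   9 138  26  11   5   8   7   3   6   3   5   3   5   2   6   3   2   4   4   3   4   5   2   4   2   5   1   6   4   5
   5   6   2  41  71   1]
```

>>> jog_arm([
  [1,[0,0,-0.4],[0,0,-1]],
  [1,[0,0,-0.4],[0,0,-1]],
  [1,[0,0,-0.4],[0,0,-1]],
  [1,[0,0,-0.4],[0,0,-1]],
  [1,[0,0,-0.4],[0,0,-1]],
], newtons=20)

```text
time_s: 0.52
position: [485.4, 431.7, 286.7]
ee_rot: [[-0.905, 0.426, -0.001], [0.426, 0.905, -0.001], [0.0, -0.001, -1.0]]
ft_force: [-0.1, 0.0, 0.2]
finger_gap: 0.688
gripper_force: 0.0
```

>>> jog_arm([
  [1,[0,0,-0.3],[0,0,-1]],
  [1,[0,0,-0.3],[0,0,-1]],
  [1,[0,0,-0.3],[0,0,-1]],
  [1,[0,0,-0.3],[0,0,-1]],
  [1,[0,0,-0.3],[0,0,-1]],
])

```text
time_s: 0.93
position: [485.4, 431.7, 331.6]
ee_rot: [[-0.999, 0.04, -0.001], [0.04, 0.999, -0.001], [0.001, -0.001, -1.0]]
ft_force: [0.2, 0.1, 0.8]
finger_gap: 0.324
gripper_force: 0.0
```

>>> jog_arm([
  [1,[-0.21,-0.99,0],[0,0,0]],
  [1,[-0.21,-0.99,0],[0,0,0]],
  [1,[-0.21,-0.99,0],[0,0,0]],
  [1,[-0.21,-0.99,0],[0,0,0]],
  [1,[-0.21,-0.99,0],[0,0,0]],
])

```text
time_s: 1.35
position: [510.4, 280.7, 331.2]
ee_rot: [[-0.999, 0.044, -0.001], [0.044, 0.999, -0.0], [0.001, -0.0, -1.0]]
ft_force: [0.3, -0.6, -0.3]
finger_gap: 0.009
gripper_force: 0.0
```

>>> jog_arm([
  [1,[-0.21,-0.99,0],[0,0,0]],
  [1,[0,0,0.6],[0,0,0]],
  [1,[0,0,0.6],[0,0,0]],
  [1,[0,0,0.7],[0,0,0]],
  [1,[0,0,0.7],[0,0,0]],
])

```text
time_s: 1.77
position: [515.6, 251.8, 252.9]
ee_rot: [[-0.999, 0.045, 0.0], [0.045, 0.999, -0.0], [-0.0, -0.0, -1.0]]
ft_force: [0.8, 0.7, -0.2]
finger_gap: 0.004
gripper_force: 0.0
```

```bash
python3 - <<'E'
from h import *
s=manip.get_state();print(s['position'],s['ft_force'])
p,d=manip.read_camera("scene")
cv2.imwrite("pics/s2.png",cv2.resize(p[20:220,130:370],None,fx=3,fy=3))
E
```

```text
[515.62308947 251.81447515 252.8656053 ] [ 0.75103434  0.6523845  -0.23082987]
```

View pics/s2.png

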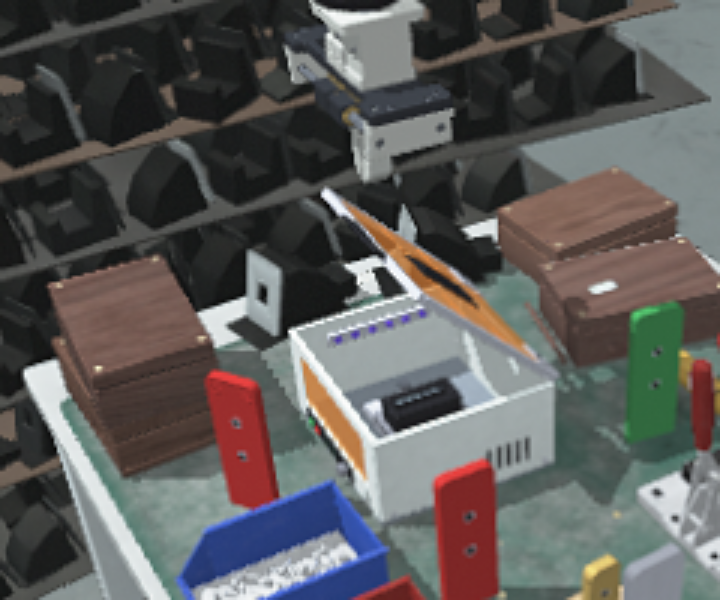

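The picture shows the shut fingertips at (372,172), above the raised hood, whose front edge is at (330,195). I descend to contact.

>>> jog_arm([
  [1,[0,0,0.5],[0,0,0]],
  [1,[0,0,0.2],[0,0,0]],
  [1,[0,0,0.1],[0,0,0]],
  [1,[0,0,0.1],[0,0,0]],
  [1,[0,0,0.1],[0,0,0]],
])

```text
time_s: 2.23
position: [516.0, 252.7, 224.3]
ee_rot: [[-0.999, 0.044, 0.001], [0.044, 0.999, 0.001], [-0.001, 0.001, -1.0]]
ft_force: [0.0, 0.0, 0.8]
finger_gap: 0.003
gripper_force: 0.0
```

>>> jog_arm([
  [1,[0.1,0,0.1],[0,0,0]],
  [1,[0.1,0,0.1],[0,0,0]],
  [1,[0.1,0,0.1],[0,0,0]],
  [1,[0.05,0,0.05],[0,0,0]],
])

```text
time_s: 2.57
position: [504.8, 253.0, 213.2]
ee_rot: [[-0.999, 0.043, 0.0], [0.043, 0.999, 0.0], [-0.0, 0.0, -1.0]]
ft_force: [0.8, 0.3, 0.7]
finger_gap: 0.005
gripper_force: 0.5
```

>>> jog_arm([
  [1,[0.13,0,0.17],[0,0,0]],
  [1,[0.13,0,0.17],[0,0,0]],
  [1,[0.15,0,0.2],[0,0,0]],
  [1,[0.15,0,0.2],[0,0,0]],
])

```text
time_s: 2.9
position: [487.7, 253.7, 190.4]
ee_rot: [[-0.999, 0.044, -0.0], [0.044, 0.999, 0.0], [0.0, 0.0, -1.0]]
ft_force: [-0.5, 0.3, 1.0]
finger_gap: 0.004
gripper_force: 0.4
```

>>> jog_arm([
  [1,[0.14,0,0.21],[0,0,0]],
  [1,[0.14,0,0.21],[0,0,0]],
  [1,[0.11,0,0.22],[0,0,0]],
  [1,[0.11,0,0.22],[0,0,0]],
])

```text
time_s: 3.23
position: [473.0, 254.1, 164.5]
ee_rot: [[-0.999, 0.044, -0.0], [0.044, 0.999, -0.0], [0.0, -0.0, -1.0]]
ft_force: [0.6, 0.4, 0.1]
finger_gap: 0.007
gripper_force: 0.4
```

```bash
python3 - <<'E'
from h import *
p,d=manip.read_camera("scene")
cv2.imwrite("pics/s3.png",cv2.resize(p[40:200,180:350],None,fx=3,fy=3))
E
```

```text
(no output)
```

View pics/s3.png

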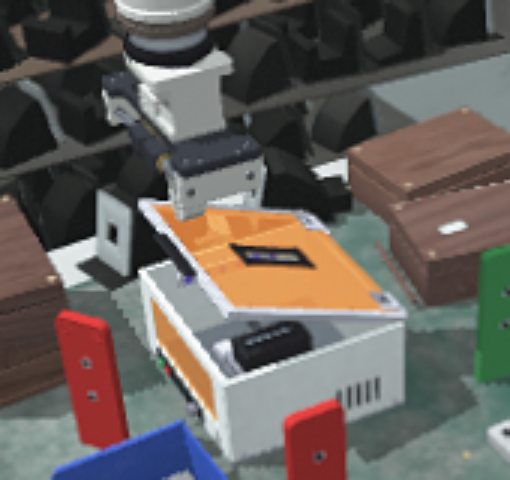

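The picture shows the hood following the fingertips at (187,212) and now at about 0.4 rad. I continue along the arc.

>>> jog_arm([
  [1,[0.09,0,0.23],[0,0,0]],
  [1,[0.09,0,0.23],[0,0,0]],
  [1,[0.07,0,0.24],[0,0,0]],
  [1,[0.07,0,0.24],[0,0,0]],
  [1,[0.04,0,0.25],[0,0,0]],
])

```text
time_s: 3.7
position: [462.3, 254.7, 128.8]
ee_rot: [[-0.999, 0.044, -0.0], [0.044, 0.999, -0.0], [0.0, -0.0, -1.0]]
ft_force: [-0.3, 0.5, 0.4]
finger_gap: 0.005
gripper_force: 0.3
```

>>> jog_arm([
  [1,[0.04,0,0.25],[0,0,0]],
  [1,[0.02,0,0.2],[0,0,0]],
  [1,[0.02,0,0.1],[0,0,0]],
  [1,[0,0,0.1],[0,0,0]],
])

```text
time_s: 4.03
position: [459.7, 254.7, 109.4]
ee_rot: [[-0.999, 0.044, -0.001], [0.044, 0.999, -0.0], [0.001, -0.0, -1.0]]
ft_force: [-0.8, 0.1, 0.8]
finger_gap: 0.004
gripper_force: 0.3
```

>>> jog_arm([
  [1,[0,0,0.07],[0,0,0]],
  [1,[0,0,0.05],[0,0,0]],
  [1,[0,0,0],[0,0,0]],
])

```text
time_s: 4.28
position: [459.9, 254.8, 107.2]
ee_rot: [[-0.999, 0.044, -0.0], [0.044, 0.999, -0.001], [0.0, -0.001, -1.0]]
ft_force: [-2.2, -1.4, 8.8]
finger_gap: 0.01
gripper_force: 4.1
```

>>> jog_arm([
  [1,[0,0,-0.5],[0,0,0]],
  [1,[0,0,-1],[0,0,-0.67]],
  [0.13,[0,0,-1],[0,0,-0.67]],
  [0.13,[0,0,-1],[0,0,0]],
  [0.13,[0,0,-0.8],[0,0,0]],
])

```text
time_s: 4.7
position: [460.6, 255.3, 237.8]
ee_rot: [[-0.998, -0.064, 0.002], [-0.064, 0.998, 0.001], [-0.002, 0.001, -1.0]]
ft_force: [0.5, -0.8, -0.3]
finger_gap: 0.173
gripper_force: 0.0
```

>>> jog_arm([
  [0.13,[-0.04,-1,0],[0,0,0]],
  [0.13,[-0.04,-1,0],[0,0,0]],
  [0.13,[-0.04,-1,0],[0,0,0]],
  [0.13,[-0.04,-1,0],[0,0,0]],
  [0.13,[-0.04,-1,0],[0,0,0]],
])

```text
time_s: 5.12
position: [475.7, 104.1, 235.8]
ee_rot: [[-0.998, -0.064, 0.001], [-0.064, 0.998, -0.0], [-0.001, -0.0, -1.0]]
ft_force: [0.0, -0.2, -0.2]
finger_gap: 0.43
gripper_force: 0.0
```

>>> jog_arm([
  [0.13,[-0.04,-1,0],[0,0,0]],
  [0.13,[-0.04,-1,0],[0,0,0]],
  [0.13,[-0.04,-1,0],[0,0,0]],
  [0.13,[-0.04,-1,0],[0,0,0]],
  [0.13,[-0.04,-1,0],[0,0,0]],
])

```text
time_s: 5.53
position: [491.2, -45.4, 235.7]
ee_rot: [[-0.998, -0.063, 0.001], [-0.063, 0.998, -0.0], [-0.001, -0.0, -1.0]]
ft_force: [-0.3, 0.1, 0.1]
finger_gap: 0.437
gripper_force: 0.0
```

>>> jog_arm([
  [0.13,[-0.04,-1,0],[0,0,0]],
  [0.13,[-0.04,-1,0],[0,0,0]],
  [0.13,[-0.04,-1,0],[0,0,0]],
  [0.13,[-0.04,-1,0],[0,0,0]],
  [0.13,[-0.04,-1,0],[0,0,0]],
])

```text
time_s: 5.95
position: [506.7, -194.7, 235.6]
ee_rot: [[-0.998, -0.063, 0.0], [-0.063, 0.998, -0.0], [-0.0, -0.0, -1.0]]
ft_force: [0.6, 1.0, -0.1]
finger_gap: 0.433
gripper_force: 0.0
```

```bash
python3 - <<'E'
from h import *
np.set_printoptions(precision=2,suppress=True,linewidth=150)
s=manip.get_state();print(s['position'],s['finger_gap'],s['ee_rot'])
ims=[]
for n in("top","scene"):
    p,d=manip.read_camera(n);cv2.imwrite(f"pics/{n}4full.png",p);np.save(f"{n}4.npy",d)
    ims.append(cv2.resize(p[140:240,190:300] if n=="top" else p[100:200,220:330],None,fx=3.6,fy=3.6,interpolation=2))
    W=cloud(n,d);x,y,z=np.moveaxis(W,-1,0);hsv=cv2.cvtColor(p,cv2.COLOR_BGR2HSV)
    box=(x>410)&(x<630)&(y>70)&(y<310)&(z>85)&(z<125)
    amb=box&(hsv[...,0]>5)&(hsv[...,0]<22)&(hsv[...,1]>110)
    q=W[amb];V=np.linalg.svd(q-q.mean(0),full_matrices=False)[2][2];print(n,"hood",len(q),np.median(q,0),V*np.sign(V[2]),rect(q[:,:2]))
    dk=box&(hsv[...,2]<75)&(np.hypot(x-517,y-188)<60)
    q=W[dk];print(" lips",len(q),np.median(q,0),rect(q[:,:2]))
cv2.imwrite("pics/slot4.png",np.hstack(ims))
E
```

```text
[ 506.7  -194.69  235.64] 0.43285366575125567 [[-1.   -0.06  0.  ]
 [-0.06  1.   -0.  ]
 [-0.   -0.   -1.  ]]
top hood 3448 [514.27 186.42 108.6 ] [-0. -0.  1.] ((515.5578002929688, 189.95111083984375), (186.02574157714844, 185.86529541015625), 87.84871673583984)
 lips 117 [501.91 196.79 110.95] ((516.0557250976562, 188.9165496826172), (34.06623458862305, 68.0207290649414), 87.21564483642578)
scene hood 2128 [510.54 179.34 107.25] [-0. -0.  1.] ((508.50726318359375, 190.3135223388672), (187.68606567382812, 195.43807983398438), 88.53253936767578)
 lips 87 [512.   192.81 110.22] ((515.2062377929688, 188.62588500976562), (38.603824615478516, 68.03823852539062), 84.61682891845703)
```

View pics/slot4.png

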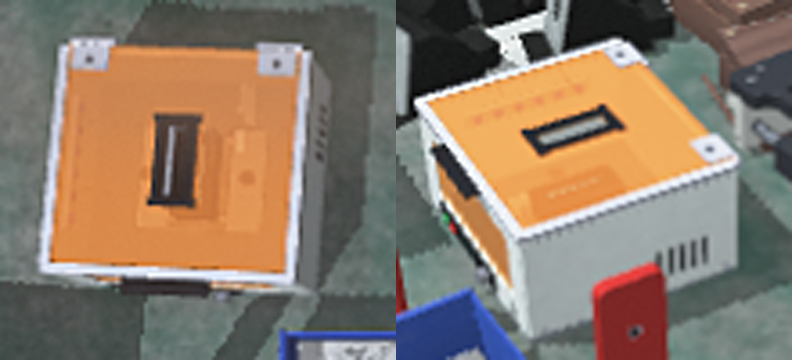

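The picture shows the hood flat on the box and the slot's black lips at top-crop (177,160) and scene-crop (573,130). Next I grasp the silver upright.

>>> jog_arm([
  [0.13,[0,0.02,1],[0,0,0]],
  [0.13,[0,0,1],[0,0,0]],
  [0.13,[0,0,1],[0,0,0]],
  [0.13,[0,0,1],[0,0,0]],
], newtons=35)

```text
time_s: 6.38
position: [506.9, -192.1, 114.6]
ee_rot: [[-0.998, -0.064, 0.001], [-0.064, 0.998, -0.0], [-0.001, -0.0, -1.0]]
ft_force: [-0.3, -0.7, 0.7]
finger_gap: 0.434
gripper_force: 0.0
```

>>> jog_arm([
  [1,[0,0,0.06],[0,0,0]],
  [1,[0,0,0],[0,0,0]],
  [1,[0,0,0],[0,0,0]],
  [1,[0,0,0],[0,0,0]],
  [1,[0,0,0],[0,0,0]],
], newtons=35)

```text
time_s: 6.8
position: [508.2, -193.0, 115.7]
ee_rot: [[-0.998, -0.063, 0.003], [-0.063, 0.998, -0.001], [-0.003, -0.002, -1.0]]
ft_force: [-0.1, -0.3, 0.4]
finger_gap: 0.121
gripper_force: 0.0
```

>>> jog_arm([
  [1,[0,0,0],[0,0,0]],
  [1,[0,0,0],[0,0,0]],
  [1,[0,0,0],[0,0,0]],
])

```text
time_s: 7.05
position: [508.2, -193.0, 115.7]
ee_rot: [[-0.998, -0.063, 0.003], [-0.063, 0.998, -0.001], [-0.003, -0.002, -1.0]]
ft_force: [-0.2, -0.1, 7.9]
finger_gap: 0.106
gripper_force: 35.0
```

>>> jog_arm([
  [1,[0,0,-0.2],[0,0,0]],
  [1,[0,0,-0.4],[0,0,0]],
  [1,[0,0,-0.6],[0,0,0]],
  [1,[0,0,-0.9],[0,0,0]],
  [1,[0,0,-0.9],[0,0,0]],
])

```text
time_s: 7.47
position: [505.3, -192.2, 204.6]
ee_rot: [[-0.998, -0.064, -0.003], [-0.064, 0.998, 0.001], [0.003, 0.001, -1.0]]
ft_force: [0.8, -0.2, -2.4]
finger_gap: 0.108
gripper_force: 35.0
```

>>> jog_arm([
  [1,[0,0,-0.9],[0,0,0]],
  [1,[0,0,-0.9],[0,0,0]],
  [1,[0,0,0],[0,0,0]],
])

```text
time_s: 7.72
position: [509.4, -193.4, 264.3]
ee_rot: [[-0.998, -0.063, 0.008], [-0.064, 0.998, -0.004], [-0.008, -0.004, -1.0]]
ft_force: [0.4, 0.3, -2.1]
finger_gap: 0.108
gripper_force: 35.0
```

>>> jog_arm([
  [1,[-0.08,0.6,0],[0,0,0]],
  [1,[-0.08,0.9,0],[0,0,0]],
  [1,[-0.08,1,0],[0,0,0]],
  [1,[-0.08,1,0],[0,0,0]],
  [1,[-0.08,1,0],[0,0,0]],
])

```text
time_s: 8.13
position: [508.9, -56.0, 257.5]
ee_rot: [[-0.998, -0.063, -0.001], [-0.063, 0.998, -0.0], [0.001, -0.0, -1.0]]
ft_force: [1.1, 0.1, -2.4]
finger_gap: 0.107
gripper_force: 35.0
```

>>> jog_arm([
  [1,[-0.08,1,0],[0,0,0]],
  [1,[-0.08,1,0],[0,0,0]],
  [1,[-0.08,1,0],[0,0,0]],
  [1,[-0.08,1,0],[0,0,0]],
  [1,[-0.08,1,0],[0,0,0]],
])

```text
time_s: 8.55
position: [511.4, 94.4, 257.6]
ee_rot: [[-0.998, -0.063, -0.001], [-0.063, 0.998, -0.001], [0.001, -0.001, -1.0]]
ft_force: [0.9, 0.2, -0.1]
finger_gap: 0.108
gripper_force: 35.0
```

>>> jog_arm([
  [1,[-0.08,1,0],[0,0,0]],
  [1,[-0.08,1,0],[0,0,0]],
  [1,[-0.08,0.8,0],[0,0,0]],
  [1,[0,0.4,0],[0,0,0.67]],
  [1,[0,0,0],[0,0,0.67]],
])

```text
time_s: 8.97
position: [511.8, 193.9, 257.6]
ee_rot: [[-0.999, 0.04, -0.001], [0.04, 0.999, 0.002], [0.002, 0.002, -1.0]]
ft_force: [-0.7, 0.9, -3.0]
finger_gap: 0.107
gripper_force: 35.0
```

>>> jog_arm([
  [1,[0,0,0],[0,0,0]],
  [1,[0,0,0],[0,0,0]],
  [1,[0,0,0],[0,0,0]],
  [1,[0,0,0],[0,0,0]],
])

```text
time_s: 9.3
position: [513.6, 188.6, 257.5]
ee_rot: [[-0.999, 0.044, -0.0], [0.044, 0.999, -0.001], [0.0, -0.001, -1.0]]
ft_force: [0.4, 0.5, -1.1]
finger_gap: 0.107
gripper_force: 35.0
```

```bash
python3 - <<'E'
from h import *
np.set_printoptions(precision=3,suppress=True,linewidth=150)
s=manip.get_state();print(s['position'],s['finger_gap'],s['ee_rot'],s['ft_force'],s['qpos'])
ims=[]
for n in("top","scene"):
    p,d=manip.read_camera(n);cv2.imwrite(f"pics/{n}5full.png",p);np.save(f"{n}5.npy",d)
    ims.append(cv2.resize(p[120:250,190:320] if n=="top" else p[40:170,210:340],None,fx=3,fy=3,interpolation=2))
    W=cloud(n,d);x,y,z=np.moveaxis(W,-1,0);hsv=cv2.cvtColor(p,cv2.COLOR_BGR2HSV)
    m=(abs(x-515)<60)&(abs(y-189)<40)&(z>125)&(z<225)
    q=W[m];print(n,len(q))
    if len(q)>20: print(np.percentile(q,[1,50,99],axis=0))
cv2.imwrite("pics/up5.png",np.hstack(ims))
E
```

```text
[513.553 188.579 257.509] 0.10737917300089601 [[-0.999  0.044 -0.   ]
 [ 0.044  0.999 -0.001]
 [ 0.    -0.001 -1.   ]] [ 0.371  0.487 -1.133] [ 0.055  0.3   -0.552  1.773  0.174  1.117  0.973]
top 96
[[487.763 182.519 156.701]
 [497.712 184.141 190.598]
 [522.476 193.637 222.764]]
scene 456
[[485.559 177.721 150.86 ]
 [508.918 182.529 189.292]
 [535.708 193.458 224.578]]
```

View pics/up5.png

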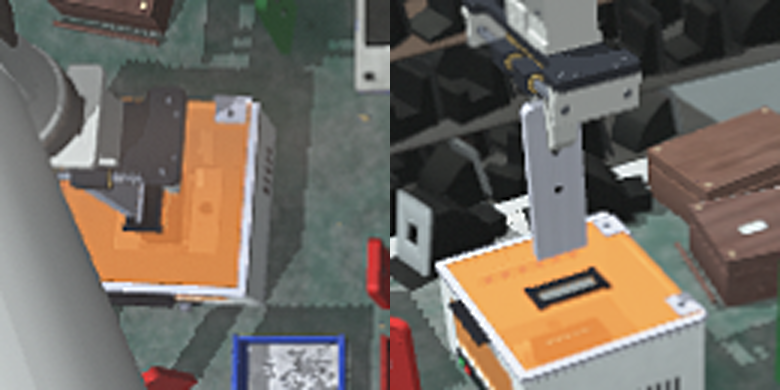

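The upright hangs clean above the slot. In the scene crop its lower end runs (537,258)–(587,247), with the lips at (567,287). I measure its pose relative to the slot in the same camera.

```bash
python3 - <<'E'
from h import *
np.set_printoptions(precision=3,suppress=True,linewidth=150)
p=cv2.imread("pics/scene5full.png");W=cloud("scene",np.load("scene5.npy"));hsv=cv2.cvtColor(p,cv2.COLOR_BGR2HSV)
x,y,z=np.moveaxis(W,-1,0)
m=(abs(x-515)<45)&(abs(y-189)<25)&(z>125)&(z<245)&(hsv[...,1]<70)&(hsv[...,2]>70)
m=cv2.morphologyEx(m.astype(np.uint8),cv2.MORPH_OPEN,np.ones((3,3)))>0
q=W[m]
for _ in range(5):
    c=q.mean(0);n=np.linalg.svd(q-c,full_matrices=False)[2][2];n*=-np.sign(n[1]);r=(q-c)@n;q=q[abs(r)<max(1.5,2*r.std())]
print("face",len(q),c,n,r.std())
# edges per image row: first/last mask pixel, ray onto face plane
ci=manip.camera_info("scene");T=np.array(ci['pose']);K=np.array([[ci['fx'],0,ci['cx']],[0,ci['fy'],ci['cy']],[0,0,1]])
def onplane(uv,c,n):
    r=cv2.undistortPoints(np.array(uv,float).reshape(-1,1,2),K,np.array(ci['dist'])).reshape(-1,2)
    d=np.c_[r,np.ones(len(r))]@T[:3,:3].T; o=T[:3,3]; return o+d*(((c-o)@n)/(d@n))[:,None]
# extents along face horizontally by height
e=np.array([np.cos(-.045),np.sin(-.045)])
q=W[m];t=(q[:,:2]-[515.6,188.8])@e
for z0 in range(130,240,10):
    k=(q[:,2]>z0)&(q[:,2]<z0+10)
    if k.sum()>5: print(z0,k.sum(),np.percentile(t[k],[1,99]),t[k].mean())
L=[];R=[];
for v in range(400):
    u=np.where(m[v])[0]
    if len(u)>8: L.append((u[0]-.5,v));R.append((u[-1]+.5,v))
for nm,E in(("L",L),("R",R)):
    P=onplane(E,c,n);tt=(P[:,:2]-[515.6,188.8])@e
    print(nm,np.c_[P[:,2],tt][::4].round(1).tolist())
# lips in scene image from open view, ray on z=111
g=cv2.imread("pics/scene4full.png");h=cv2.cvtColor(g,cv2.COLOR_BGR2HSV)
for n_,im in(("scene",g),):
    W4=cloud("scene",np.load("scene4.npy"));a=(h[...,2]<95)&(np.hypot(W4[...,0]-515,W4[...,1]-188)<50)&(W4[...,2]>80)&(W4[...,2]<125)
    cs=max(cv2.findContours(a.astype(np.uint8),cv2.RETR_EXTERNAL,cv2.CHAIN_APPROX_NONE)[0],key=cv2.contourArea).reshape(-1,2)
    P=onplane(cs,np.array([0,0,110.]),np.array([0,0,1.]));print("lips",rect(P[:,:2]),P[:,:2].mean(0))
E
```

```text
face 486 [510.061 182.452 199.958] [-0.048 -0.999  0.007] 1.5704912870634822
150 37 [-29.137  17.941] -6.066971186225028
160 58 [-29.664  20.057] -4.6277701148775545
170 60 [-29.109  20.236] -6.9507620003901005
180 67 [-30.114  21.233] -5.181137172800408
190 53 [-30.053  19.691] -7.797572240571732
200 68 [-29.033  19.928] -6.110396908920279
210 58 [-30.529  19.389] -6.474309374576209
220 66 [-29.591  20.439] -4.683382166818269
230 65 [-30.211  20.785] -6.543564546259513
L [[243.4, -3.1], [240.7, -34.1], [228.5, -32.4], [217.0, -33.5], [205.3, -34.5], [192.6, -32.8], [180.7, -33.9], [167.6, -32.2]]
R [[236.2, 22.1], [224.5, 21.4], [212.7, 20.7], [200.8, 20.0], [187.8, 22.1], [176.5, 18.5], [163.1, 20.6], [152.5, 14.0]]
lips ((514.509765625, 187.1914825439453), (33.02823257446289, 70.6199722290039), 87.52627563476562) [514.188 186.957]
```

>>> jog_arm([
  [1,[-0.11,0.025,0.3],[0,0,0]],
  [1,[0,0,0.5],[0,0,0]],
  [1,[0,0,0.35],[0,0,0]],
  [1,[0,0,0],[0,0,0]],
  [1,[0,0,0],[0,0,0]],
])

```text
time_s: 9.82
position: [516.3, 189.9, 222.1]
ee_rot: [[-0.999, 0.044, -0.002], [0.044, 0.999, -0.0], [0.002, -0.001, -1.0]]
ft_force: [-0.0, -0.0, -1.1]
finger_gap: 0.108
gripper_force: 35.0
```

```bash
python3 - <<'E'
from h import *
s=manip.get_state();print(s['position'],s['ft_force'])
p,d=manip.read_camera("scene")
cv2.imwrite("pics/s6.png",cv2.resize(p[90:165,230:310],None,fx=8,fy=8,interpolation=2))
E
```

```text
[516.31098276 189.90503889 222.08717257] [-4.23191662e-02 -4.34295986e-04 -1.10358939e+00]
```

View pics/s6.png

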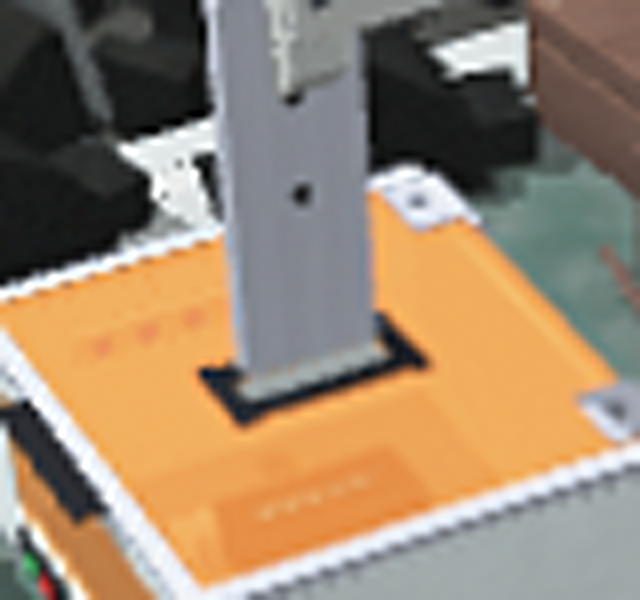

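The crop shows the upright's lower end, (245,375)–(372,340), just over the lips' opening, (240,398)–(392,352). It is centred to within about 1 mm. I insert slowly, watching the force.

>>> jog_arm([
  [1,[-0.01,0,0.1],[0,0,0]],
  [1,[0,0,0.1],[0,0,0]],
  [1,[0,0,0.1],[0,0,0]],
  [1,[0,0,0.1],[0,0,0]],
])

```text
time_s: 10.2
position: [517.4, 190.2, 211.1]
ee_rot: [[-0.999, 0.044, 0.0], [0.044, 0.999, 0.0], [-0.0, 0.0, -1.0]]
ft_force: [0.4, -0.6, -2.5]
finger_gap: 0.108
gripper_force: 35.0
```

>>> jog_arm([
  [1,[0,0,0.1],[0,0,0]],
  [1,[0,0,0.1],[0,0,0]],
  [1,[0,0,0.1],[0,0,0]],
  [1,[0,0,0],[0,0,0]],
])

```text
time_s: 10.53
position: [516.8, 190.0, 201.3]
ee_rot: [[-0.999, 0.044, -0.001], [0.044, 0.999, -0.0], [0.001, -0.0, -1.0]]
ft_force: [0.6, -0.3, -0.9]
finger_gap: 0.109
gripper_force: 35.0
```

>>> jog_arm([
  [1,[0,0,0.25],[0,0,0]],
  [1,[0,0,0.3],[0,0,0]],
  [1,[0,0,0.3],[0,0,0]],
  [1,[0,0,0.3],[0,0,0]],
  [1,[0,0,0.1],[0,0,0]],
])

```text
time_s: 10.95
position: [516.0, 189.7, 162.4]
ee_rot: [[-0.999, 0.044, -0.003], [0.044, 0.999, -0.001], [0.003, -0.001, -1.0]]
ft_force: [-0.6, 0.2, -2.3]
finger_gap: 0.108
gripper_force: 35.0
```

>>> jog_arm([
  [1,[0,0,0.1],[0,0,0]],
  [1,[0,0,0.1],[0,0,0]],
  [1,[0,0,0],[0,0,0]],
])

```text
time_s: 11.2
position: [517.0, 190.2, 158.1]
ee_rot: [[-0.999, 0.044, -0.001], [0.044, 0.999, -0.0], [0.001, -0.0, -1.0]]
ft_force: [0.3, -0.4, -2.4]
finger_gap: 0.109
gripper_force: 35.0
```

>>> jog_arm([
  [1,[0,0,0.1],[0,0,0]],
  [1,[0,0,0.1],[0,0,0]],
  [1,[0,0,0.1],[0,0,0]],
  [1,[0,0,0],[0,0,0]],
])

```text
time_s: 11.53
position: [516.9, 190.0, 149.1]
ee_rot: [[-0.999, 0.044, -0.001], [0.044, 0.999, -0.0], [0.001, -0.0, -1.0]]
ft_force: [0.1, 0.1, -3.2]
finger_gap: 0.107
gripper_force: 35.0
```

>>> jog_arm([
  [1,[0,0,0.1],[0,0,0]],
  [1,[0,0,0.1],[0,0,0]],
  [1,[0,0,0.06],[0,0,0]],
  [1,[0,0,0],[0,0,0]],
])

```text
time_s: 11.87
position: [516.9, 190.0, 141.3]
ee_rot: [[-0.999, 0.044, -0.001], [0.044, 0.999, -0.0], [0.001, -0.0, -1.0]]
ft_force: [0.4, -0.1, -2.4]
finger_gap: 0.108
gripper_force: 35.0
```

>>> jog_arm([
  [1,[0,0,0.05],[0,0,0]],
  [1,[0,0,0.0],[0,0,0]],
  [1,[0,0,0],[0,0,0]],
])

```text
time_s: 12.12
position: [517.2, 190.2, 140.3]
ee_rot: [[-0.999, 0.044, -0.0], [0.044, 0.999, 0.0], [0.0, 0.0, -1.0]]
ft_force: [0.2, 0.1, -1.4]
finger_gap: 0.107
gripper_force: 35.0
```

>>> jog_arm([
  [1,[0,0,0.05],[0,0,0]],
  [1,[0,0,0.0],[0,0,0]],
  [1,[0,0,0],[0,0,0]],
])

```text
time_s: 12.37
position: [517.5, 190.4, 139.5]
ee_rot: [[-0.999, 0.044, 0.001], [0.044, 0.999, 0.0], [-0.001, 0.0, -1.0]]
ft_force: [-1.5, -0.7, 3.9]
finger_gap: 0.105
gripper_force: 35.0
```

>>> jog_arm([
  [1,[0,0,0.05],[0,0,0]],
  [1,[0,0,0.0],[0,0,0]],
  [1,[0,0,0],[0,0,0]],
])

```text
time_s: 12.62
position: [517.5, 190.4, 137.8]
ee_rot: [[-0.999, 0.044, 0.001], [0.044, 0.999, 0.0], [-0.001, 0.0, -1.0]]
ft_force: [-0.2, -1.2, 5.8]
finger_gap: 0.107
gripper_force: 35.0
```

>>> jog_arm([
  [1,[0,0,0.05],[0,0,0]],
  [1,[0,0,0.05],[0,0,0]],
  [1,[0,0,0],[0,0,0]],
  [1,[0,0,0],[0,0,0]],
])

```text
time_s: 12.95
position: [517.6, 190.4, 135.1]
ee_rot: [[-0.999, 0.044, 0.001], [0.044, 0.999, 0.0], [-0.001, 0.0, -1.0]]
ft_force: [-2.0, -0.1, 9.2]
finger_gap: 0.106
gripper_force: 35.0
```

>>> jog_arm([
  [1,[0,0,0],[0,0,0]],
  [1,[0,0,0],[0,0,0]],
  [1,[0,0,0],[0,0,0]],
])

```text
time_s: 13.2
position: [517.6, 190.4, 135.2]
ee_rot: [[-0.999, 0.044, 0.001], [0.044, 0.999, 0.0], [-0.001, 0.0, -1.0]]
ft_force: [-2.1, -1.2, 8.3]
finger_gap: 0.11
gripper_force: 35.0
```

```bash
python3 - <<'E'
from h import *
s=manip.get_state();print(s['position'],s['ft_force'])
p,d=manip.read_camera("scene")
cv2.imwrite("pics/s7.png",cv2.resize(p[60:280,190:410],None,fx=2.7,fy=2.7,interpolation=2))
W=cloud("scene",d);x,y,z=np.moveaxis(W,-1,0);hsv=cv2.cvtColor(p,cv2.COLOR_BGR2HSV)
amb=(x>430)&(x<600)&(y>100)&(y<170)&(z>85)&(z<125)&(hsv[...,1]>110);print(np.median(W[amb],0))
E
```

```text
[517.56361155 190.42787354 135.15767759] [-2.05780194 -1.19863424  8.29544448]
[508.88646481 136.30396531 107.138296  ]
```

View pics/s7.png

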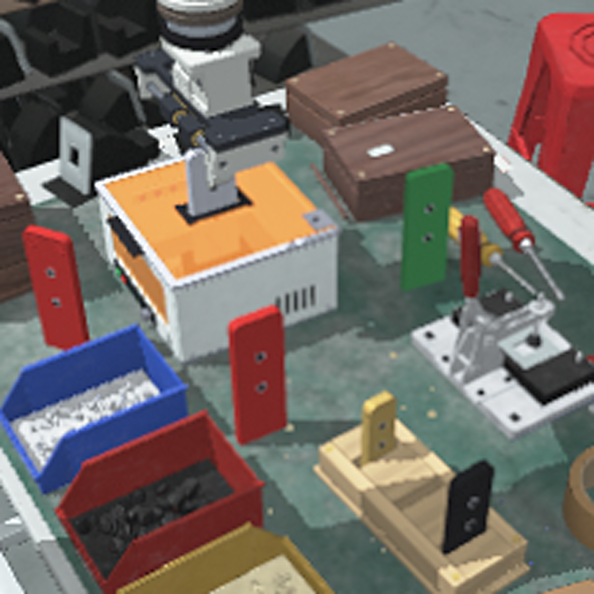

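The upright stands through the slot at (215,185), the hood is shut, and brass and black are still in the rack. Force and height both put the cradle at about 4.5 mm, so I add a small touch more and hand in.

>>> jog_arm([
  [1,[0,0,0.015],[0,0,0]],
  [1,[0,0,0],[0,0,0]],
  [1,[0,0,0],[0,0,0]],
])

```text
time_s: 13.5
position: [517.6, 190.5, 134.8]
ee_rot: [[-0.999, 0.044, 0.001], [0.044, 0.999, 0.0], [-0.001, 0.0, -1.0]]
ft_force: [-2.1, -2.0, 7.7]
finger_gap: 0.107
gripper_force: 35.0
```

```bash
python3 -c "
from bench import manip
s=manip.get_state();print(s['position'],s['ft_force'],s['gripper_force']);print(manip.job_done())"
```

```text
[517.58985991 190.45045694 134.78534   ] [-2.08303174 -1.97113639  7.6835313 ] 34.998622834682465
the job is handed in; nothing more can be done
None
```

I handed the job in at 13.5 s with the hood shut and the silver upright through the slot, seated in the groove and still gripped and pressed; the cradle is sunk about 4–5 mm, judged from tool height and wrist force.

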